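Close a two-part plaster press mould and hold it shut

TASK

Take the mould top with the red painted end by its wooden grip, set it gently over the two dowels of the bottom half so that the red ends match, and press it down against the spring until the two plaster faces meet all round. Finish while still holding it pressed shut, so a strap can be put round it: do not let go or ease off. Leave the blue-marked top and the other things on the table alone, and do not ram the plaster.

Things in the scene. Friction and masses are not known exactly. Their poses are not given: they have to be found in the camera images.
- top_half: white plaster block 130 (x) x 90 (y) x 30 mm, 0.32 to 0.5 kg, lying flat on the table, a wooden grip bar centred on top: 70 mm along x, 24 wide along y, 42 tall (its top 72 mm above the underside); red band 10 mm wide round its +x end. Origin: centre of the underside, z up. Two vertical 13 mm holes go right through, mouths chamfered 2 mm. Starts within 0.6 rad of the world heading.
- hole_a (a point): centre of the first dowel hole at the underside of the red-marked top, 48 mm towards the red end and 24 mm to +y of its origin
- hole_b (a point): centre of the second dowel hole at the underside of the red-marked top, 48 mm away from the red end (-x) and 12 mm to -y of its origin; the holes fit the dowels one way round only
- bottom_half: fixed bottom half: wooden board 170 x 120 x 15 mm, on it a white plaster block 130 (x) x 90 (y) x 40 mm, red band round its +x end. Origin: centre of the board's underside, on the table, z up. Meeting face 55 mm above it: when shut, the top half's origin lies 55 mm straight above this origin, same heading. Starts within 0.7 rad of the world heading.
- dowel_a (a point): foot of the first brass dowel, on the block's top face, 48 mm to +x and 24 mm to +y of the bottom half's axis. Upright, 10 mm thick, 24 mm tall, the last 6 mm tapered to 4 mm; goes in hole_a
- dowel_b (a point): foot of the second brass dowel, same size, 48 mm to -x and 12 mm to -y of the bottom half's axis; goes in hole_b
- ejector (a joint): sprung knock-out plate, a 44 mm aluminium disc in the middle of the bottom half: 0 m when up, 10 mm proud of the meeting face; 0.010 m when pressed flush, where the mould is shut. It pushes the top half back up: 7 N at 0, 16 N when flush, so the hand must add about 11 to 13 N. Plaster on plaster is then a rigid stop.
- other_top: look-alike, does not fit, leave alone: white plaster block 130 (x) x 90 (y) x 30 mm, 0.32 to 0.5 kg, lying flat on the table, a wooden grip bar centred on top: 70 mm along x, 24 wide along y, 42 tall (its top 72 mm above the underside); blue band round its +x end. Origin: centre of the underside. It and the red-marked top may change places.
- cup: terracotta cup, 80 mm wide, 85 mm tall; origin under its centre; bystander
- dish: dark grey clay bowl, 120 mm wide, 50 mm tall; origin under its centre; bystander
- jar: blue jar with white cap, 60 mm wide, 85 mm tall; origin under its centre; bystander
- brush: small brush lying on the table near the robot, along its own x; bystander
- spatula: wooden spatula lying on the table, along its own x; bystander

How it is judged (in metres and radians):
On the way, in this order (a step that is already met when the one before it is completed fails the run):
1. the red-marked top is picked up, clear of the table (height (world z) of top_half above 0.05 m and contact force between the fingers and top_half above 1 N), for 0.1 s.
2. it sits over both dowels, the right way round (z of top_half in the frame of bottom_half below 0.07 m and horizontal distance between hole_a and dowel_a below 0.004 m and horizontal distance between hole_b and dowel_b below 0.004 m), for 0.1 s.
At the end, for the whole second after the job is handed in: The red-marked top is on both dowels (holes within 4 mm of the dowels), level with the bottom half within 0.04 rad, its plaster face within 2.5 mm of the bottom's, the knock-out plate pressed at least 7.5 mm, at rest, and the robot still bears on it with more than 3 N (z of top_half in the frame of bottom_half between 0.052 and 0.0575 m and horizontal distance between hole_a and dowel_a below 0.004 m and horizontal distance between hole_b and dowel_b below 0.004 m and angle between the z axis of top_half and the z axis of bottom_half, either way round below 0.04 rad and value of joint ejector above 0.0075 m and contact force between any of the fingers, the arm and top_half above 3 N and linear speed of top_half below 0.02 m/s); the arm keeps its last pose, push and grip.
It fails at once if the two halves are rammed together (over 80 N) (contact force between top_half and bottom_half above 80 N).
It fails at once if a bystander is pushed more than 30 mm (distance of any of other_top, cup, dish, jar, brush, spatula from where it was at the start of the episode above 0.03 m).
It also fails if it takes over 40 s, if anything falls off the work surface, if the arm or the gripper's body presses on something with over 40 N, if the wrist force passes 120 N, or if a joint passes its speed limit or range.

ROBOT

A 6-joint arm with a two-finger parallel gripper is mounted at the origin on the work surface. World frame = base frame: x ahead of the robot, y to its left, z up, the work surface at z = 0. Lengths are in mm, angles in rad, forces in N, time in s.
With the tool pointing down it reaches from about 325 to 875 mm from the base axis. Payload 4.4 kg.
Tool frame: the origin (TCP) lies on the centre line of the jaws, within the pads' length; the fingertips stand ahead of it and the grasp point (between the pads) lies 6 mm ahead of it (ctrl.tcp_to_tips is the z of the fingertips in the tool frame, in mm); z points along the fingers, y is the line along which they close (so a half turn about z gives the same grasp; the last joint's range is limited). The gripper opens to 85 mm and grips with 20 to 120 N. Pads are 22 mm wide; open, the fingers measure 114 mm over their backs; the gripper's body (76 mm by 85 mm) begins 54 mm behind the grasp point. The pads swing forward as they close: fully open they stand 13 mm farther back than shut.
Start: joints at [1.175, 0.207, 1.542, -0, 1.393, -0.15], TCP at [139.368, 557.857, 256.282] pointing down, gripper open.
Joint ranges: [-2.73, 2.73], [-0.86, 2.22], [0.23, 2.46], [-1.11, 4.25], [0.08, 2.63], [-2.82, 2.82]. Speed limits (rad/s): [2.79, 2.79, 3.14, 3.14, 3.14, 3.14].

INTERFACE

Orientations are given as a 3x3 rotation matrix whose columns are the frame's x, y, z axes.
In Python, from plant import ctrl, sensors, optics gives the robot as it stands. Calls block until the motion is done:
- ctrl.move_ptp(position, orientation): joint-space move of the TCP to a pose.
- ctrl.move_l(position, rot=None, vel=150, threshold=None): straight line of the TCP; rot=None keeps the orientation; vel is the mean speed in mm/s. With threshold (N) it stops when the force on the tool has changed by that much, and returns True; else False.
- ctrl.set_joints(angles): joint-space move.
- ctrl.gripper_to(opening, force=None): finger opening in mm; force is the grip in N (None keeps the last); returns when the fingers have stopped.
- ctrl.hold(seconds).
- ctrl.solve_ik(position, orientation): joint angles nearest the present ones, or None.
- sensors.read_state(): the state.
- optics.grab_frame(name): name is "scene" or "side" or "wrist"; returns (picture, depth): 400x640x3 uint8, red, green, blue; 400x640 float32, mm along the optical axis (not along the pixel's ray), 0 where there is no reading.
- optics.camera_params(name): a dict with "mtx" (3x3 intrinsics, pixels), "R" (3x3) and "t" (3): a world point X has camera coordinates R X + t; the wrist camera has in their place "T_tool_cam" (4x4, takes a point from camera to tool coordinates, whose origin is the TCP and whose axes are the flange's). Camera axes: x right, y down, z forward; pixel columns grow to the right and rows downward; lengths in mm; the calibration is good to about 2 mm. The wrist camera is an equidistant fisheye: a pixel r from the principal point sees the ray r / f radians off the axis. A picture is of the moment at which its call begins: read the wrist's pose just before it. camera_params takes no time and is no camera call.
A pose or a line that the arm cannot do raises ctrl.MotionError and nothing moves.
- ctrl.finish_job(): hands the job in; it is judged then, once.
The state is a dict: "t": time; "q": joint angles; "qvel": joint speeds; "tau": joint torques, N m; "eef_pos": TCP position; "eef_rot": TCP orientation; "force": force on the tool from outside, world axes, zero at the start; "wrist_torque": the same for the moment, N m; "grip_width": finger opening in mm; "grasp_force": force on a finger pad.
Only numpy, scipy, OpenCV 4.12 (cv2) and the standard library are available. Lean on these libraries where they do the work, as an engineer would, in place of code of your own. Each camera call takes 0.05 s, during which the arm holds its last target. There are 200 camera calls.

## Working session

There is one attempt and no reset: what is moved stays moved. The work goes in short steps, each a Python script; the robot and the scene stay as the last script left them, time stands still between calls to the robot, and variables do not carry over. Pictures are saved under pics/ and viewed, at most 10 in all, crops included, and the job is handed in when it is done.

```bash
mkdir -p pics; ls; python3 - <<'E'
from plant import ctrl,sensors,optics
import cv2,numpy as np
for n in("scene","side"):
    p,d=optics.grab_frame(n); cv2.imwrite(f"pics/{n}0.png",p[:,:,::-1]); np.savez(f"{n}0.npz",p=p,d=d)
    c=optics.camera_params(n); print(n,np.round(c["mtx"],1).tolist(),np.round(-c["R"].T@c["t"]),np.round(c["R"],2).tolist())
print(optics.camera_params("wrist"),ctrl.tcp_to_tips); s=sensors.read_state(); print(s)
E
```

```text
pics
scene [[396.1, 0.0, 317.2], [0.0, 396.1, 206.1], [0.0, 0.0, 1.0]] [1031.  723. 1019.] [[-0.77, 0.63, 0.01], [0.49, 0.6, -0.63], [-0.4, -0.48, -0.78]]
side [[433.3, 0.0, 317.6], [0.0, 433.3, 199.5], [0.0, 0.0, 1.0]] [ -26. -595.  782.] [[0.76, -0.65, -0.02], [-0.41, -0.45, -0.79], [0.5, 0.61, -0.61]]
{'mtx': array([[309.70691629,   0.        , 322.25614718],
       [  0.        , 309.70691629, 200.47259523],
       [  0.        ,   0.        ,   1.        ]]), 'T_tool_cam': array([[ 7.15791147e-04, -9.65713344e-01, -2.59609753e-01,
         6.53382860e+01],
       [ 9.99999283e-01,  4.42128293e-04,  1.11252154e-03,
         4.65942774e-01],
       [-9.59596075e-04, -2.59610364e-01,  9.65712969e-01,
        -1.17431244e+02],
       [ 0.00000000e+00,  0.00000000e+00,  0.00000000e+00,
         1.00000000e+00]])} 25.0
{'t': 0.1, 'q': array([ 1.17553091e+00,  2.07341198e-01,  1.54283298e+00,  5.46770136e-06,
        1.39354026e+00, -1.50544273e-01]), 'qvel': array([ 0.00086537, -0.00262438, -0.00221768, -0.00090179,  0.00132373,
        0.00217721]), 'tau': array([-1.40505133e-03, -3.84096801e+01, -2.92545998e+01, -3.47564046e-04,
        5.01975068e-03,  1.48233460e-05]), 'eef_pos': array([139.09482919, 557.25138446, 255.2278248 ]), 'eef_rot': array([[-9.70204557e-01,  2.42285869e-01, -8.21966969e-04],
       [ 2.42287047e-01,  9.70202639e-01, -1.95611091e-03],
       [ 3.23536491e-04, -2.09697967e-03, -9.99997749e-01]]), 'force': array([ 0.748775  ,  0.37552291, -0.31932664]), 'wrist_torque': array([-0.02193703,  0.00406684,  0.02324561]), 'grasp_force': 0.0, 'grip_width': 85.12246454700308}
```

View pics/scene0.png

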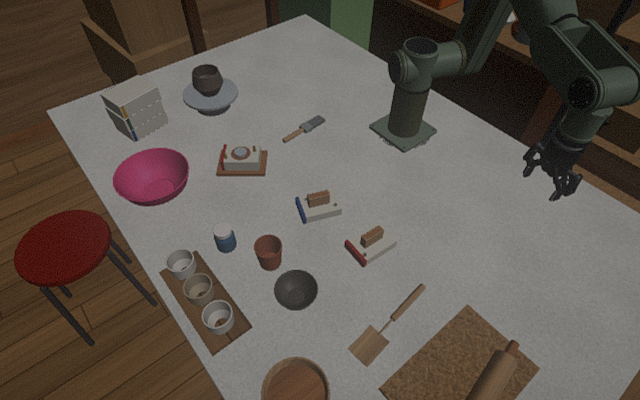

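View pics/side0.png

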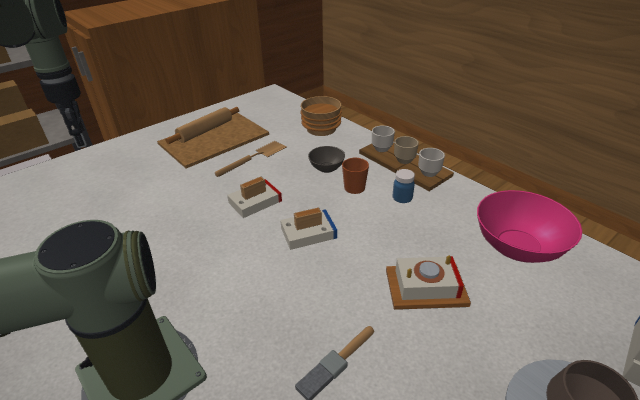

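Scene view: red-marked top at about (372,243), its red end at (356,252); blue top at (318,205); bottom half at (242,158), red end at (223,154). Side view: red top at (255,193), bottom half at (428,280) with its disc at (429,271) and red end at (458,277). Next I'll cast rays for coarse poses.

```bash
cat > h.py <<'E'
import numpy as np,cv2
from plant import ctrl,sensors,optics
def ray(name,uv,st=None):
    c=optics.camera_params(name);K=c["mtx"];u,v=uv
    x,y=(u-K[0,2])/K[0,0],(v-K[1,2])/K[1,1]
    if name!="wrist":
        return -c["R"].T@c["t"],c["R"].T@np.array([x,y,1.])
    T=c["T_tool_cam"];th=np.hypot(x,y);k=np.sin(th)/th if th>1e-9 else 1
    d=np.array([x*k,y*k,np.cos(th)])
    R=st["eef_rot"]
    return st["eef_pos"]+R@T[:3,3],R@T[:3,:3]@d
def onz(name,uv,z,st=None):
    o,d=ray(name,uv,st);return o+d*(z-o[2])/d[2]
def redmask(p):
    h=cv2.cvtColor(p,cv2.COLOR_RGB2HSV)
    return (((h[...,0]<6)|(h[...,0]>172))&(h[...,1]>150)&(h[...,2]>60)).astype(np.uint8)
def down(yaw): # tool x axis along world heading yaw, z down
    c,s=np.cos(yaw),np.sin(yaw);return np.array([[c,s,0],[s,-c,0],[0,0,-1.]])
E
python3 - <<'E'
from h import *
for n,boxes in(("scene",((335,225,405,275),(210,135,275,180))),("side",((222,170,290,220),(380,245,475,310)))):
    p=np.load(n+"0.npz")["p"]
    for nm,(a,b,c,d) in zip(("top","bot"),boxes):
        m=redmask(p)[b:d,a:c]; k,l,s,ce=cv2.connectedComponentsWithStats(m); i=1+np.argmax(s[1:,4])
        print(n,nm,"red",s[i],onz(n,ce[i]+[a,b],20 if nm=="top" else 42))
for n,uv,z in(("scene",(373,235),60),("side",(254,187),60),("scene",(240,152),62),("side",(429,269),62)):
    print(n,uv,onz(n,uv,z))
E
```

```text
scene top red [15 19  5  7  9] [533.51729287 290.82532345  20.        ]
scene bot red [11 19  2  9 12] [ 651.2772923  -261.26542119   42.        ]
side top red [43 10 17 22 67] [541.1044022  297.73420792  20.        ]
side bot red [ 70  12  14  41 165] [ 630.22986567 -282.08577474   42.        ]
scene (373, 235) [477.85276246 315.49334589  60.        ]
side (254, 187) [475.786464  299.4102608  60.       ]
scene (240, 152) [ 593.23472959 -227.86224588   62.        ]
side (429, 269) [ 588.9763786  -232.61893953   62.        ]
```

```bash
python3 - <<'E'
from h import *
for o in(0,np.pi):
    for P,y in(([478,308,60],-.2),([590,-231,80],-.75),([590,-231,80],-.6)):
        q=ctrl.solve_ik(np.array(P),down(y+o)); print(o,None if q is None else np.round(q,2))
ctrl.move_ptp(np.array([478,308,230.]),down(np.pi-.2))
st=sensors.read_state(); p,d=optics.grab_frame("wrist"); cv2.imwrite("pics/w1.png",p[:,:,::-1]); np.savez("w1.npz",p=p,d=d,pos=st["eef_pos"],rot=st["eef_rot"]);print(st["t"],st["eef_pos"])
E
```

```text
0 [ 0.42  0.43  1.7  -0.    1.01  2.19]
0 [-0.51  0.51  1.52 -0.    1.11  1.81]
0 [-0.51  0.51  1.52 -0.    1.11  1.66]
3.141592653589793 [ 0.42  0.43  1.7  -0.    1.01 -0.95]
3.141592653589793 [-0.51  0.51  1.52 -0.    1.11 -1.33]
3.141592653589793 [-0.51  0.51  1.52 -0.    1.11 -1.48]
1.6583 [477.4320564  308.85387976 230.09673079]
```

View pics/w1.png

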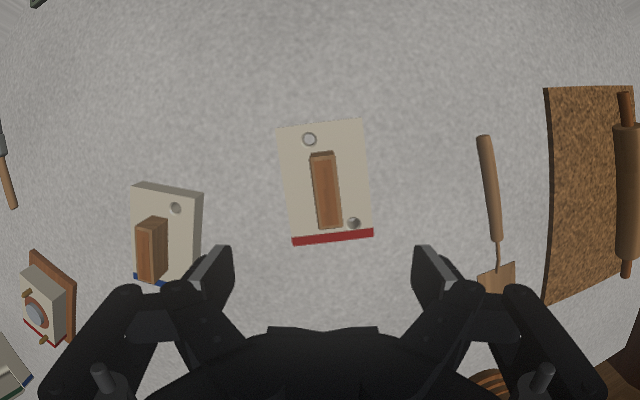

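Wrist view: the red top spans about (277,120)–(373,245), with hole_b at (309,139), hole_a at (354,223) and the grip along (322,155)–(328,225). I'll take the outline at z=30 and check it against the holes.

```bash
cat >> h.py <<'E'
def blockmask(p,box):
    h=cv2.cvtColor(cv2.medianBlur(p,3),cv2.COLOR_RGB2HSV);m=(h[...,1]>28).astype(np.uint8)
    q=np.zeros_like(m);a,b,c,d=box;q[b:d,a:c]=m[b:d,a:c]
    return cv2.morphologyEx(q,cv2.MORPH_OPEN,np.ones((5,5)))
def rect(p,box,z,st):
    m=blockmask(p,box);cs,_=cv2.findContours(m,0,2);c=max(cs,key=cv2.contourArea)
    pts=np.array([onz("wrist",x[0],z,st)[:2] for x in c],np.float32)
    (cx,cy),(w,h),a=cv2.minAreaRect(pts);a=np.radians(a+(90 if w<h else 0))
    a=(a+np.pi/2)%np.pi-np.pi/2
    return np.array([cx,cy]),sorted((w,h)),a,m
E
python3 - <<'E'
from h import *
z=np.load("w1.npz");p=z["p"];st=dict(eef_pos=z["pos"],eef_rot=z["rot"])
for uv in((230,200),(300,200),(345,160)):print(p[uv[1],uv[0]])
c,s,a,m=rect(p,(255,100,395,262),30,st);print(c,s,a)
R=np.array([[np.cos(a),-np.sin(a)],[np.sin(a),np.cos(a)]])
ha=onz("wrist",(354,223),30,st)[:2];hb=onz("wrist",(309,139),30,st)[:2]
print("holes local",R.T@(ha-c),R.T@(hb-c))
print("grip top corners",[(R.T@(onz("wrist",u,72,st)[:2]-c)).round(1) for u in((309,152),(333,151),(317,229),(342,227))])
print("depth",z["d"][180,300],z["d"][190,325])
E
```

```text
[157 154 151]
[166 159 145]
[166 160 145]
[481.20828247 313.22479248] [91.89447784423828, 131.22398376464844] -0.08533180922582773
holes local [45.73110092 25.45252484] [-49.52652516 -12.16524965]
grip top corners [array([-40.4, -11.5]), array([-38.9,   9.8]), array([ 32.6, -12.9]), array([33.3, 10.8])]
depth 323.17868 281.86642
```

```bash
python3 - <<'E'
from h import *
ctrl.move_ptp(np.array([590,-231,285.]),down(np.pi-.65)); ctrl.hold(.2)
st=sensors.read_state(); p,d=optics.grab_frame("wrist"); cv2.imwrite("pics/w2.png",p[:,:,::-1]); np.savez("w2.npz",p=p,d=d,pos=st["eef_pos"],rot=st["eef_rot"]);print(st["t"],st["eef_pos"])
E
```

```text
3.9 [ 590.23530441 -229.99899258  284.94670255]
```

View pics/w2.png

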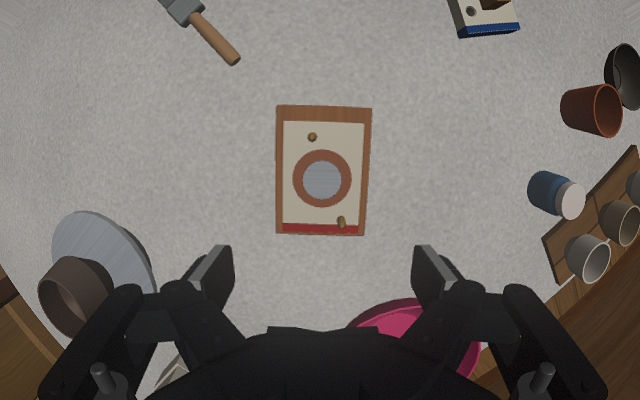

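Bottom half is in view: dowel_b at (312,137), dowel_a at (341,221), disc at (322,180), red end at the bottom (y≈228), plaster outline about (283,121)–(365,234).

```bash
python3 - <<'E'
from h import *
z=np.load("w2.npz");p=z["p"];st=dict(eef_pos=z["pos"],eef_rot=z["rot"])
x=cv2.resize(p[95:245,265:385],None,fx=4,fy=4,interpolation=cv2.INTER_CUBIC);cv2.imwrite("pics/w2c.png",x[:,:,::-1])
h=cv2.cvtColor(cv2.medianBlur(p,3),cv2.COLOR_RGB2HSV).astype(int)
for u in((279,170),(290,200),(322,180),(300,180),(320,229),(312,137),(341,222)):print(u,h[u[1],u[0]])
c,s,a,m=rect(p,(265,95,385,245),15,st);print("board",c,s,a)
w=((h[...,1]<70)&(h[...,1]>15)&(h[...,2]>120))|((h[...,0]<5)|(h[...,0]>172))&(h[...,1]>130)
b=np.zeros(p.shape[:2],np.uint8);b[112:238,280:368]=w[112:238,280:368];b=cv2.morphologyEx(b&m,cv2.MORPH_OPEN,np.ones((3,3)))
cs,_=cv2.findContours(b,0,2);cc=max(cs,key=cv2.contourArea)
pts=np.array([onz("wrist",q[0],55,st)[:2] for q in cc],np.float32);print("block",cv2.minAreaRect(pts))
g=np.zeros(p.shape[:2],np.uint8);g[155:208,297:348]=(h[...,1]<60)[155:208,297:348]
k,l,s2,ce=cv2.connectedComponentsWithStats(g);i=l[180,322];print("disc",s2[i],ce[i],onz("wrist",ce[i],65,st))
E
```

```text
(279, 170) [ 12 131 121]
(290, 200) [ 20  34 166]
(322, 180) [108   9 136]
(300, 180) [  8 123 118]
(320, 229) [  1 160 123]
(312, 137) [ 19 138 131]
(341, 222) [ 18 133 115]
board [ 591.35772705 -230.40364075] [120.04833221435547, 169.85171508789062] -0.6843682845471211
block ((591.83447265625, -230.884033203125), (90.25469970703125, 130.51058959960938), 51.112548828125)
disc [ 302  160   39   40 1196] [321.45986622 179.46070234] [ 590.90696533 -230.50084996   65.        ]
```

View pics/w2c.png

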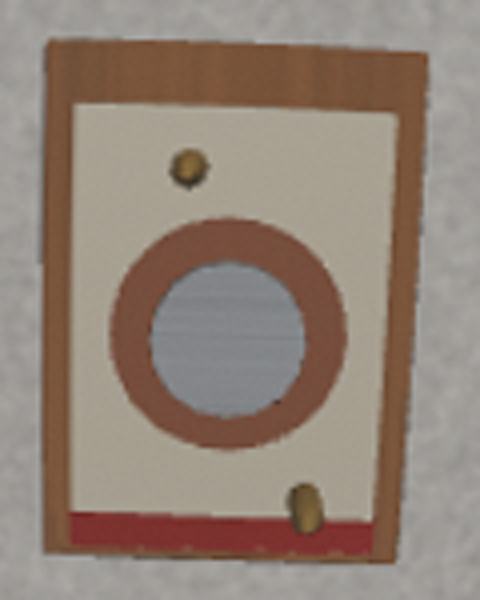

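Pose of the bottom half: (591.3, −230.6), heading −0.681, and the board, block and disc measurements agree with each other and with the given sizes. Now I'll grasp the red top.

```bash
python3 - <<'E'
from h import *
R=down(np.pi-.078); c=[480.9,313.2]
ctrl.move_ptp(np.array([*c,150.]),R); ctrl.gripper_to(60)
hit=ctrl.move_l(np.array([*c,64.]),vel=80,threshold=8)
s=sensors.read_state();print(hit,s["eef_pos"],s["force"])
ctrl.gripper_to(15,force=80);s=sensors.read_state();print(s["grip_width"],s["grasp_force"],s["force"],s["eef_pos"])
if not hit and 20<s["grip_width"]<28:
    ctrl.move_l(np.array([*c,200.]),vel=90);ctrl.hold(.2)
    s=sensors.read_state();print(s["t"],s["grip_width"],s["grasp_force"],s["force"],s["wrist_torque"],s["eef_pos"])
    p,d=optics.grab_frame("wrist");cv2.imwrite("pics/w3.png",p[:,:,::-1]);np.savez("w3.npz",p=p,d=d,pos=s["eef_pos"],rot=s["eef_rot"])
E
```

```text
False [481.49839489 313.49810154  64.70157768] [-0.35658711  0.75814653 -0.6330844 ]
23.023620155698588 79.66421127319336 [-1.37811089 -0.25672242  3.9015608 ] [481.38302193 313.31269721  64.73716546]
9.875 22.764084671162085 78.48034501075745 [-0.19966299 -0.08607062 -4.3025502 ] [-0.02441037  0.02123561  0.01813198] [480.70816079 313.08051001 199.51004391]
```

View pics/w3.png

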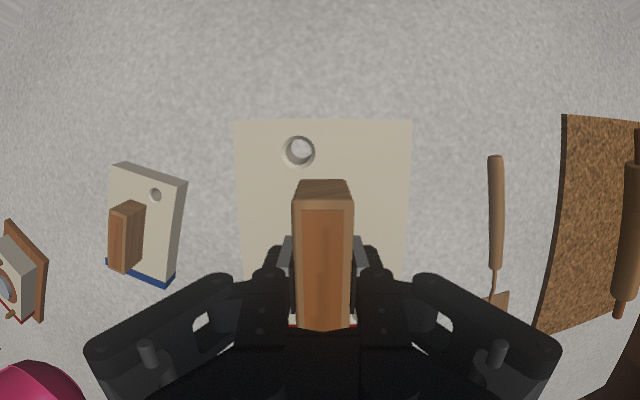

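The top is held, with hole_b at about (298,151) and the far edge at y≈119, columns 232–412. I'll get its offset in the tool frame.

```bash
python3 - <<'E'
from h import *
z=np.load("w3.npz");p=z["p"]
st=dict(eef_pos=np.zeros(3),eef_rot=np.eye(3))
zt=34.7
f=lambda u:onz("wrist",u,zt,st).round(1)
print("hole",f((298.5,151.5)))
m=blockmask(p,(215,100,430,240))
ys=[];L=[];Rr=[]
for u in range(245,405,10): ys.append(f((u,np.argmax(m[:,u]>0)-.5))[:2])
for v in range(135,225,10):
    r=np.where(m[v]>0)[0];L.append(f((r[0]-.5,v))[:2]);Rr.append(f((r[-1]+.5,v))[:2])
for n,a,i in(("end",ys,1),("L",L,0),("R",Rr,0)):
    a=np.array(a);k=np.polyfit(a[:,i],a[:,1-i],1);print(n,"at0",k[1],"slope",k[0],a[:,1-i].round(1))
E
```

```text
hole [ 49.3 -11.1  34.7]
end at0 65.69418282855871 slope 0.0007960065446897933 [65.9 65.7 65.5 65.8 65.7 65.6 65.6 65.6 65.6 65.6 65.6 65.7 65.8 66.
 65.6 65.8]
L at0 -44.2979444288658 slope 0.0037835838789257157 [-43.9 -44.1 -44.3 -44.1 -44.4 -44.1 -44.  -44.3 -44.2]
R at0 45.27102329242357 slope -0.0012952215624068778 [45.4 45.  45.3 45.  45.3 45.1 45.4 45.3 45.2]
```

```bash
python3 - <<'E'
from h import *
R=down(np.pi-.681); B=np.array([591.3,-230.6,0])-R@np.array([.8,.5,0]); print(B)
P=lambda z:np.array([B[0],B[1],z])
ctrl.move_ptp(P(200.),R); ctrl.move_l(P(150.),vel=80); ctrl.hold(.2)
s=sensors.read_state();print(s["t"],s["eef_pos"],s["force"],s["grip_width"]);ctrl_off=P(150)-s["eef_pos"]
p,d=optics.grab_frame("wrist");cv2.imwrite("pics/w4.png",p[:,:,::-1])
p,d=optics.grab_frame("side");cv2.imwrite("pics/s4.png",cv2.resize(p[200:330,350:510],None,fx=4,fy=4,interpolation=cv2.INTER_CUBIC)[:,:,::-1])
hit=ctrl.move_l(P(133.),vel=20,threshold=7)
s=sensors.read_state();print(hit,s["t"],s["eef_pos"],s["force"],s["wrist_torque"])
p,d=optics.grab_frame("side");cv2.imwrite("pics/s5.png",cv2.resize(p[200:330,350:510],None,fx=4,fy=4,interpolation=cv2.INTER_CUBIC)[:,:,::-1])
E
```

```text
[ 591.60676969 -231.49212799    0.        ]
12.9 [ 592.15650268 -231.84008477  150.9824902 ] [ 0.20036627  0.59169912 -4.44856756] 23.172583975586296
False 14.0 [ 591.68951683 -231.48846044  133.13702833] [-0.37544168  0.43302732 -4.53524661] [ 0.02283124 -0.01378642 -0.00473548]
```

View pics/s5.png

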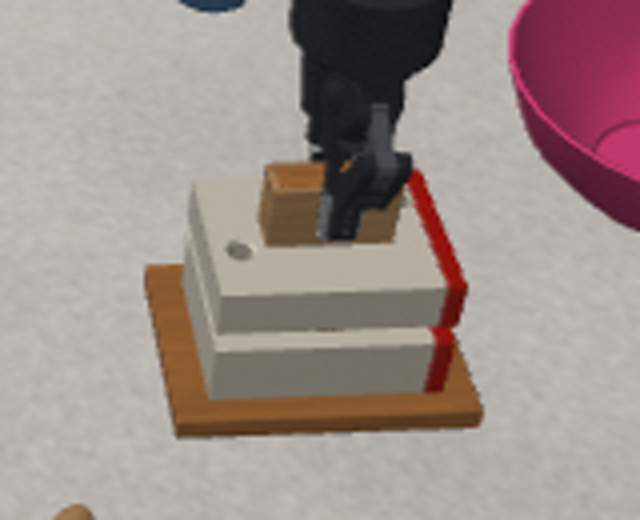

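Side view: the top is level over the block at origin height ≈68 mm with the red ends matching, the dowels have gone in, and there is no contact force. Now I'll press slowly.

```bash
python3 - <<'E'
from h import *
s=sensors.read_state();e=s["eef_pos"]
B=np.array([591.6068,-231.4921])
hit=ctrl.move_l(np.array([*B,116.]),vel=10,threshold=26)
s=sensors.read_state();print(hit,s["t"],s["eef_pos"],s["force"],s["wrist_torque"],s["grip_width"])
ctrl.hold(.4);s=sensors.read_state();print(s["t"],s["eef_pos"],s["force"],s["wrist_torque"],s["grip_width"],s["grasp_force"])
p,d=optics.grab_frame("side");cv2.imwrite("pics/s6.png",cv2.resize(p[200:330,350:510],None,fx=4,fy=4,interpolation=cv2.INTER_CUBIC)[:,:,::-1])
E
```

```text
False 15.9 [ 591.78193122 -231.55557808  119.81870228] [-8.58914983  4.59310502 17.17818445] [ 0.70411265  1.61407739 -0.06047755] 23.34562989637552
16.3 [ 591.79020394 -231.527957    119.82646237] [-9.36184016  4.77899867 16.98230799] [ 0.66832025  1.57333068 -0.01445206] 23.125484166542762 81.39235496520996
```

View pics/s6.png

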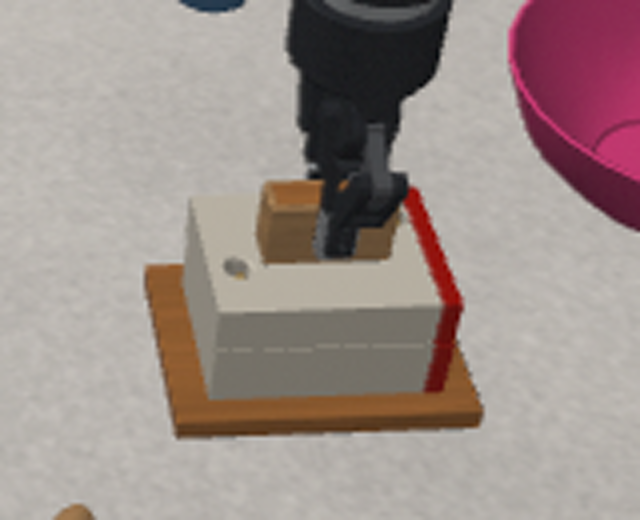

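```bash
python3 -c "
from plant import ctrl
print(ctrl.finish_job())"
```

```text
the job is handed in; nothing more can be done
None
```

I set the red-marked top over both dowels with the red ends matching and handed the job in with the arm still pressing it shut at about 17 N. The last side view shows the seam closed and level on the sides it can see; the hand-in gave no verdict.

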